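Unclip the model stand and take out the plaster cast

TASK

Release the plaster cast from the sloped model stand: pull the spring clip sideways out of the cross-drilled pin and lay it in the steel tray, then swing the hold-down bar by its ball knob all the way back. Then lift the cast out and stand it gently, level and teeth up, in the middle of the rubber mat, leaving the dropper bottle, the bur block and the slotted case alone.

Things in the scene. Friction and masses are not known exactly. Their poses are not given: they have to be found in the camera images.
- stand: Fixed model stand. Foot 160 x 130 mm; origin at its underside's centre, on the bench; x level, the way the deck climbs (towards the robot), y across it, z up. The aluminium deck (160 x 130) slopes 30 deg, its middle 65 mm above the origin; in these axes uphill is (0.866,0,0.5), the deck's normal (-0.5,0,0.866). A bar over its midline is hinged uphill, its slotted end over the pin downhill.
- pin (a point): Middle of the cross hole of the stand's fixed steel pin (16 mm diameter, square to the deck, ending 15 mm beyond this point). The hole runs along the stand's y. It lies 51 mm off the deck and 3 mm off the bar's upper face; the bar's slotted plate reaches 24 mm to each side of the pin. Axes as the stand.
- clip_loop (a point): Centre of the rigid round loop (33 mm outside) of a loose clip of 5 mm steel wire, 65 g. Own z is square to its plane; two legs run along own -y to 76 mm: the straight one (own x +6 mm) through the pin's hole, a springy one round the pin. At the start own x is uphill, z the deck's normal; the loop stands in free air 52 mm to the stand's +y side of the pin, 50 mm off the deck. Pinch it across x.
- clip: The same clip (origin and axes as clip_loop). It comes out straight along own +y (level): a pull of about 3 to 15 N snaps it free, and after 45 mm it is clear of the pin.
- bar (a joint): Opening of the steel hold-down bar (8 mm thick, 32 to 48 wide), rad: 0 along the deck, growing as its knob rises and goes over uphill; stop at 2.0, a little past upright. Friction hinge: it stays where left and takes 2 to 5 N at the knob. It cannot rise while the clip is in the pin. A rubber foot under it ends 1 mm over the middle of the cast.
- ball (a point): Centre of the 32 mm black ball knob at the bar's free end; axes turn with the bar (own x from knob to hinge, y along the hinge axis, z away from the deck). At the start about 53 mm above the bench, clear on both sides.
- bar_hinge (a point): Point on the hinge axis in the bar's middle; the axis runs along the stand's y; the ball knob is 162 mm from it.
- cast_mid (a point): Centre (14.5 mm above its flat underside) of a loose plaster jaw cast: block 56 (own x) x 58 (own y) x 19 mm with a horseshoe of teeth up to 29 mm, about 140 g. Own z out of the teeth side. It starts flat on the deck, own x uphill, y across, against an 8 mm high ledge on its downhill side; its sides across own y are free to grip.
- cast: The same cast; origin at the centre of its underside, axes as cast_mid.
- tray: Fixed open steel tray, 120 (own x) x 170 (own y) x 18 mm high, walls 3 mm, floor about 3 mm. Origin: centre of its underside, on the bench. It stands left or right of the stand.
- mat: Fixed square black rubber mat, 130 x 130 x 6 mm, on the other side of the stand from the tray. Origin: centre of its underside, on the bench.
- dropper: White dropper bottle, 48 mm diameter, 135 mm tall, a bystander; origin at the centre of its foot.
- burs: White block 50 x 70 x 22 mm with three upright burs to 67 mm height, a bystander; origin at the centre of its underside.
- case: Black slotted case 90 x 150 x 35 mm, a bystander; origin at the centre of its underside.
Not all that is in view belongs to the job. Of the things shaped like the clip, the bare steel one is meant.

How it is judged (in metres and radians):
On the way, in this order (a step that is already met when the one before it is completed fails the run):
1. the clip is pulled clear of the pin while the bar still lies down (distance between clip_loop and pin above 0.095 m and value of joint bar below 0.1 rad), for 0.1 s.
2. the clip lies in the tray, let go (x of clip_loop in the frame of tray between -0.06 and 0.06 m and y of clip_loop in the frame of tray between -0.085 and 0.085 m and z of clip_loop in the frame of tray between 0 and 0.03 m and linear speed of clip below 0.03 m/s and contact force between clip and the fingers below 0.05 N), for 0.2 s.
3. the bar is swung back (over 1.7 rad) while the cast is still on the stand (value of joint bar above 1.7 rad and distance of cast_mid from where it was at the start of the episode below 0.03 m), for 0.2 s.
At the end, for the whole second after the job is handed in: The clip lies still in the tray, its loop's centre within the tray's outline and under 30 mm above its underside; the bar is open over 1.7 rad; the cast rests flat on the mat, teeth up, tilted under 0.1 rad, its centre within 36 mm of the mat's centre along each mat side (all of step 2 and value of joint bar above 1.7 rad and x of cast_mid in the frame of mat between -0.036 and 0.036 m and y of cast_mid in the frame of mat between -0.036 and 0.036 m and z of cast_mid in the frame of mat between 0.015 and 0.026 m and angle between cast's own z axis and vertical below 0.1 rad and linear speed of cast below 0.02 m/s); the robot touches nothing.
It fails at once if the cast is let fall from over about 15 mm, or slammed on the mat ((contact force between cast and the fingers below 0.05 N and linear speed of cast above 0.5 m/s) or contact force between cast and mat above 60 N).
It fails at once if the cast is set or dropped on the bare bench or in the tray (height (world z) of cast_mid below 0.0165 m or contact force between cast and tray above 2 N).
It fails at once if the dropper bottle is disturbed (moved over 20 mm) (distance of dropper from where it was at the start of the episode above 0.02 m).
It fails at once if the bur block is disturbed (moved over 20 mm) (distance of burs from where it was at the start of the episode above 0.02 m).
It fails at once if the slotted case is disturbed (moved over 20 mm) (distance of case from where it was at the start of the episode above 0.02 m).
It also fails if it takes over 72 s, if anything falls off the work surface, if the arm or the gripper's body presses on something with over 40 N, if the wrist force passes 120 N, or if a joint passes its speed limit or range.

ROBOT

A 7-joint arm with a two-finger parallel gripper is mounted at the origin on the work surface. World frame = base frame: x ahead of the robot, y to its left, z up, the work surface at z = 0. Lengths are in m, angles in degrees, forces in N, time in s.
With the tool pointing down it reaches from about 0.425 to 1.025 m from the base axis. Payload 9.4 kg.
Tool frame: the origin (TCP) lies at the very end of the fingers, on their centre line; the grasp point (between the pads) lies 19 mm behind it; z points along the fingers, y is the line along which they close (so a half turn about z gives the same grasp; the last joint's range is limited). The gripper opens to 85 mm and grips with 20 to 120 N. Pads are 22 mm wide; open, the fingers measure 114 mm over their backs; the gripper's body (76 mm by 85 mm) begins 54 mm behind the grasp point. The pads swing forward as they close: fully open they stand 13 mm farther back than shut.
Start: joints at [67.626, 34.337, -0.143, 91.639, 0.103, 54.024, -4.572], TCP at [0.224, -0.69, 0.231] pointing down, gripper open.
Joint ranges: [-147.43, 147.43], [-19.82, 112.94], [-74.19, 73.91], [6.32, 146.72], [-59.91, 239.91], [6.04, 106.73], [-150.56, 150.56]. Speed limits (degrees/s): [127.2, 127.2, 172.46, 172.46, 180, 180, 180].

INTERFACE

Orientations are given as [roll, pitch, yaw] about the fixed x, y, z axes, in that order (R = Rz(yaw) Ry(pitch) Rx(roll)).
In Python, from workcell import r gives the robot as it stands.
- The arm moves only by the tool play_rows, never from a script. Its arguments are lists of equal length, an entry for each row: "offset": the shift along the tool's x, y, z in mm, a list of three; "rotation": the turn, a rotation vector about the tool's x, y, z in degrees, a list of three. A call has 1 to 8 rows; each row is the pose to reach, as a shift and turn from the pose commanded when the call began, along the tool's axes at that moment; what a row does not reach only later rows make up. A row lasts 1/12 s, in which the tool goes at most 41.7 mm and 7.16 degrees, less where a joint would pass 70% of its speed; a pose out of reach is approached as far as the arm can. A call with a gripper value outside its range is refused whole. "claw" is the closure, from 0 (fully open) to 1 (shut), set as the call begins (left out, the last holds). The fingers move at their own pace and stop on an object; "grip_force" is the grip in N (left out, the last holds). Time passes only in rows, so rows that repeat a pose let the fingers close. It gives the time, the measured TCP pose, the force, the opening and the grip force at its end, in the units of the state.
- r.get_state(): the state, without advancing time (a new reading comes with each control period).
- r.camera(name): name is "side" or "top" or "wrist"; returns a dict with "color" (480x640x3 uint8, red, green, blue), "intrinsics" (3x3 intrinsics, pixels), "k1" (the pictures are not rectified: a ray, as slopes to the right and down, at radius r is drawn at 1 + k1 r^2 times it, then the intrinsics apply), "T" (4x4, takes a point from camera to world coordinates); the wrist camera has in their place "mount" (4x4, takes a point from camera to tool coordinates, whose origin is the TCP and whose axes are the flange's). Camera axes: x right, y down, z forward; pixel columns grow to the right and rows downward; lengths in m; the calibration is good to about 2 mm. A picture is of the moment at which its call begins: read the wrist's pose just before it. There is no depth.
- r.hand_in(): hands the job in; it is judged then, once.
Trained networks look in the newest picture that a camera, given by its name, has taken for a name from the list of things; names that differ only in an ending like _2 or _b are one class to them, and where a whole thing is asked for, a point or a joint stands for the part that bears it (a point fixed in the world has none). Each returns a list of dicts, best first, with "confidence" (0 to 1); they miss things now and then, are a little off and sometimes report something else, mostly with a low value. They report only what shows in the picture. A call takes as long as a camera call. They do not tell look-alikes from the thing itself.
- r.spot_in(camera, label): "location" ([x, y, z] in m, in world coordinates, good to about 4 mm: the middle of the surface that is visible of it).
The state is a dict: "time_s": time; "joints": joint angles; "qvel": joint speeds; "effort": joint torques, N m; "eef_pos": TCP position; "ee_rot": TCP orientation; "contact_force": force on the tool from outside, world axes, zero at the start; "ft_torque": the same for the moment, N m; "opening": finger opening in m; "gripper_force": force on a finger pad.
Only numpy, scipy, OpenCV 4.12 (cv2) and the standard library are available. Lean on these libraries where they do the work, as an engineer would, in place of code of your own. Each camera call takes 0.05 s, during which the arm holds its last target. There are 200 camera calls.

## Working session

There is one attempt and no reset: what is moved stays moved. The work goes in short steps, Python scripts to look and compute and a tool call to move; the robot and the scene stay as the last step left them, time stands still between calls to the robot, and variables do not carry over. Pictures are saved under pics/ and viewed, at most 10 in all, crops included, and the job is handed in when it is done.

Besides the shell and the picture viewer there is one more tool, called as a command line: name --argument value ..., lists and objects as JSON in quotes. play_rows: Moves the arm, as the interface text tells. Its arguments: {"type":"object","properties":{"offset":{"type":"array"},"rotation":{"type":"array"},"claw":{"type":"number"},"grip_force":{"type":"number"}},"required":["offset","rotation"]}

```bash
ls; mkdir -p pics; python3 - <<'E'
from workcell import r
import cv2
s=r.get_state();print(s['time_s'],s['eef_pos'],s['ee_rot'],s['opening'])
for c in ('top','side'):
    d=r.camera(c);cv2.imwrite(f'pics/{c}0.png',d['color'][:,:,::-1])
    print(c,d['T'].round(3).tolist(),d['intrinsics'].tolist(),d['k1'])
    for l in ['stand','pin','clip_loop','ball','bar_hinge','cast','tray','mat','dropper','burs','case']:
        try: print(l,[( [round(float(v),3) for v in o['location']],round(float(o['confidence']),2)) for o in r.spot_in(c,l)][:4])
        except Exception as e: print(l,e)
E
```

```text
pics
0.0 [ 0.22364599 -0.68915637  0.23039119] [-1.79909717e+02  8.60144963e-03  1.79846604e+01] 0.08499801577473938
top [[-0.001, -0.988, 0.157, 0.425], [-1.0, -0.001, -0.01, -0.013], [0.01, -0.157, -0.987, 1.132], [0.0, 0.0, 0.0, 1.0]] [[554.1121716288893, 0.0, 319.8037128553871], [0.0, 554.1121716288893, 244.22412158346364], [0.0, 0.0, 1.0]] -0.008025152050421216
stand [([0.545, 0.016, 0.084], 0.77), ([0.583, 0.012, 0.098], 0.18)]
pin [([0.546, 0.014, 0.085], 0.59), ([0.477, -0.327, 0.005], 0.24)]
clip_loop [([0.617, -0.031, 0.083], 0.7), ([0.764, -0.002, -0.0], 0.69)]
ball [([0.583, 0.012, 0.096], 0.84)]
bar_hinge [([0.588, 0.01, 0.1], 0.57)]
cast [([0.559, 0.009, 0.093], 0.71)]
tray [([0.556, 0.009, 0.093], 0.63), ([0.476, 0.293, 0.002], 0.6)]
mat [([0.475, -0.326, 0.002], 0.95)]
dropper [([0.709, 0.234, 0.072], 0.66)]
burs [([0.742, -0.138, 0.026], 0.82), ([0.615, -0.031, 0.082], 0.57)]
case [([0.695, -0.31, 0.013], 0.88)]
side [[0.976, -0.149, 0.157, 0.426], [-0.216, -0.647, 0.731, -0.785], [-0.008, -0.748, -0.664, 0.81], [0.0, 0.0, 0.0, 1.0]] [[574.3577506151784, 0.0, 319.675910677709], [0.0, 574.3577506151784, 242.84582896867673], [0.0, 0.0, 1.0]] 0.0006418732976669425
stand [([0.544, -0.009, 0.061], 0.57)]
pin [([0.543, -0.01, 0.06], 0.57)]
clip_loop [([0.549, -0.007, 0.087], 0.72), ([0.761, -0.004, 0.003], 0.59), ([0.62, -0.042, 0.082], 0.56)]
ball [([0.59, 0.005, 0.095], 0.59)]
bar_hinge [([0.587, 0.007, 0.091], 0.74)]
cast []
tray [([0.471, 0.29, 0.006], 0.78)]
mat [([0.473, -0.33, 0.008], 0.82)]
dropper [([0.712, 0.223, 0.058], 0.96), ([0.548, -0.0, 0.089], 0.35)]
burs [([0.745, -0.148, 0.024], 0.68)]
case [([0.698, -0.321, 0.013], 0.73)]
```

View pics/top0.png

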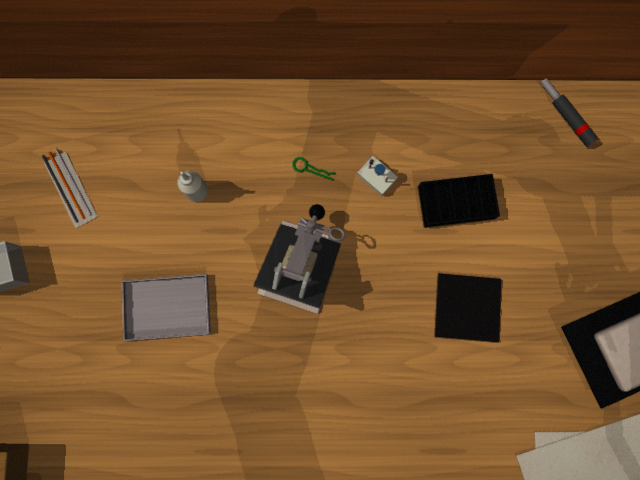

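View pics/side0.png

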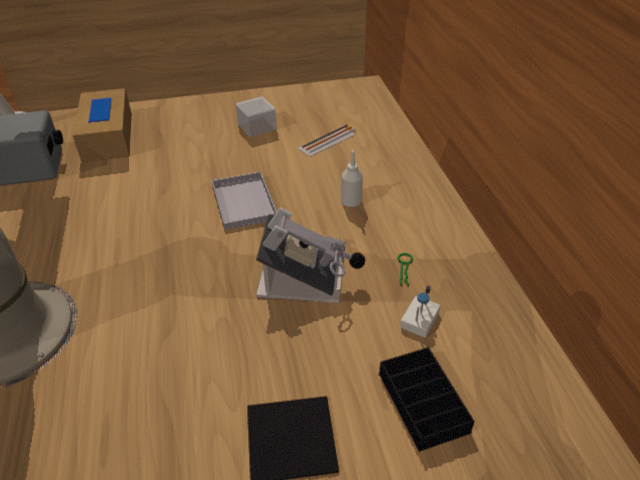

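The top view shows the stand near (300,262). The bare steel clip loop is at (336,234), the ball at (316,211), the tray at (167,308) and the mat at (469,308). There are two clip candidates: the green one lying loose at (300,165), and the steel one in the pin at (336,234). The steel one fits the description, and I'll confirm it in an enlarged crop.

```bash
python3 - <<'E'
import cv2,numpy as np
a=cv2.imread('pics/top0.png')[195:320,248:381];b=cv2.imread('pics/side0.png')[200:325,250:383]
f=lambda i:cv2.resize(i,None,fx=3,fy=3,interpolation=cv2.INTER_CUBIC)
m=np.hstack([f(a),f(b)]);m=cv2.convertScaleAbs(m,alpha=1.4,beta=15)
for k in range(0,m.shape[1],60): cv2.line(m,(k,0),(k,6),(0,0,255),1)
for k in range(0,m.shape[0],60): cv2.line(m,(0,k),(6,k),(0,0,255),1)
cv2.imwrite('pics/crop0.png',m)
E
```

```text
(no output)
```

View pics/crop0.png

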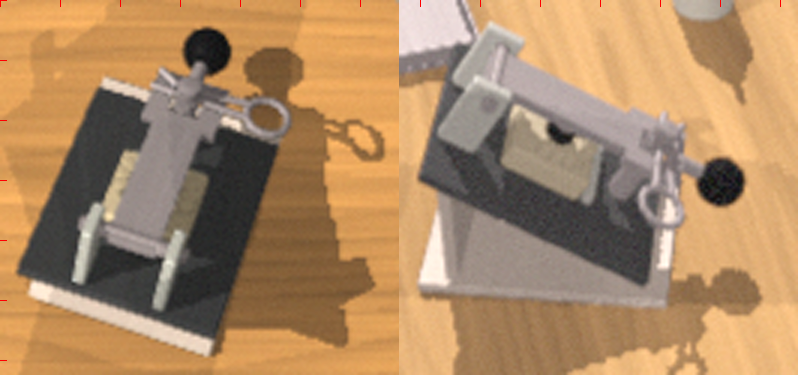

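The crop shows the steel loop at crop (267,118) on top and (661,207) in the side view. It sits on the cross pin next to the black ball, so it is the bare steel clip meant.

```bash
cat > h.py <<'E'
import numpy as np
from scipy.optimize import least_squares
from scipy.spatial.transform import Rotation as R
def proj(c,P):
    P=np.atleast_2d(P);p=(P-c['T'][:3,3])@c['T'][:3,:3];s=p[:,:2]/p[:,2:]
    s=s*(1+c['k1']*(s**2).sum(1,keepdims=True));K=c['intrinsics'];return s*[K[0,0],K[1,1]]+[K[0,2],K[1,2]]
def unproj(c,px,z):
    f=lambda q:(proj(c,[q[0],q[1],z])[0]-px)
    return least_squares(f,[.5,0]).x
# stand frame: deck coords (u uphill, v across, h normal)->stand
def deck(u,v,h): return np.array([.866*u-.5*h,v,.065+.5*u+.866*h])
def world(st,p): return R.from_euler('z',st[2]).apply(p)+[st[0],st[1],0]
E
python3 - <<'E'
from h import *
from workcell import r
t=r.camera('top');s=r.camera('side')
T=lambda x,y:np.array([x/3+248,y/3+195]); S=lambda x,y:np.array([(x-399)/3+250,y/3+200])
def res(q,full=False):
    st=q[:3];ub,hb,ul=q[3:6]
    o=[]
    A=lambda c,p,px,w=1:o.append(w*(proj(c,world(st,p))[0]-px))
    A(t,deck(ub,0,hb),T(207,51));A(s,deck(ub,0,hb),S(720,182))
    A(t,deck(ul,.052,.050),T(267,118));A(s,deck(ul,.052,.050),S(661,207))
    for u,v,px in [(.08,-.065,T(18,272)),(.08,.065,T(214,338)),(-.08,-.065,T(103,85)),(-.08,.065,T(279,142)),(-.08,.065,S(648,284)),(.08,.065,S(420,182))]:
        A(s if px[0]==S(648,284)[0] or px[0]==S(420,182)[0] else t,deck(u,v,0),px,.5)
    A(s,[.08,.065,0],S(418,292),.5);A(s,[-.08,.065,0],S(667,304),.5)
    o=np.array(o); return o if full else o.ravel()
f=least_squares(res,[.545,.016,np.radians(159),-.09,.04,-.07],loss='soft_l1')
q=f.x;print(q[:2],np.degrees(q[2]),q[3:]);print(res(q,1).round(1).tolist())
print('ball',world(q,deck(q[3],0,q[4])),'loop',world(q,deck(q[5],.052,.05)),'pin',world(q,deck(q[5]-.0,0,.051)))
for nm,L in dict(tray=[(123,341),(210,334),(208,276),(123,281)],mat=[(435,340),(501,342),(502,277),(438,274)]).items():
    P=np.array([unproj(t,p,.018 if nm=='tray' else .006) for p in L]);print(nm,P.round(3).tolist(),P.mean(0))
d=r.camera('wrist');print(np.array(d['mount']).round(4).tolist())
E
```

```text
[0.55841624 0.015444  ] 162.01032293046 [-0.10085522  0.04443055 -0.05776257]
[[0.1, -0.2], [-0.2, 0.1], [0.2, -0.7], [-0.4, -0.4], [0.0, -0.4], [0.7, -0.5], [-0.9, 0.1], [0.2, 0.3], [0.0, -0.3], [-0.3, -1.1], [-0.5, 0.4], [-0.4, 1.1]]
ball [ 0.66261619 -0.01839186  0.05304924] loop [ 0.61371098 -0.05718417  0.07941871] pin [ 0.63024651 -0.00788076  0.08028471]
tray [[0.409, 0.365], [0.422, 0.194], [0.538, 0.201], [0.528, 0.372]] [0.47418291 0.28292077]
mat [[0.41, -0.255], [0.406, -0.388], [0.537, -0.397], [0.543, -0.266]] [ 0.47401761 -0.3267761 ]
[[-0.0003, -0.9538, -0.3005, 0.0769], [1.0, 0.0002, -0.0016, -0.0009], [0.0016, -0.3005, 0.9538, -0.1425], [0.0, 0.0, 0.0, 1.0]]
```

```bash
cat >> h.py <<'E'
ST=np.array([.5584,.0154,np.radians(162.0)]);UB,HB,UL=-.1009,.0444,-.0578
MAT=np.array([.474,-.3268]);TRAY=np.array([.4742,.2829])
SR=R.from_euler('z',ST[2]).as_matrix()
X=SR@[.866,0,.5];Y=SR@[0,1,0];N=SR@[-.5,0,.866]
def frame(y,z):
    z=np.array(z)/np.linalg.norm(z);y=np.array(y)-z*(np.array(y)@z);y/=np.linalg.norm(y)
    return np.column_stack([np.cross(y,z),y,z])
def go(*wps):
    from workcell import r
    s=r.get_state();p=np.array(s['eef_pos']);A=R.from_euler('xyz',s['ee_rot'],degrees=True).as_matrix()
    print('t',s['time_s'],'p',p.round(4),'rpy',np.round(s['ee_rot'],1),'q',np.round(s['joints'],1),'F',np.round(s['contact_force'],1),'op',round(s['opening'],4))
    for P,B in wps: print('off',((P-p)@A*1000).round(1).tolist(),'rot',np.degrees(R.from_matrix(A.T@B).as_rotvec()).round(1).tolist())
E
python3 - <<'E'
from h import *
L=world(ST,deck(UL,.052,.05));B=frame(-X,-N);g=L-N*.014
go((g+N*.13,B),(g+N*.03,B),(g,B));print(B,L)
E
```

```text
t 1.35 p [ 0.2238 -0.6896  0.2313] rpy [-180.    0.   18.] q [67.6 34.3 -0.1 91.6  0.1 54.  -4.6] F [-0.4 -0.1 -0.3] op 0.0857
off [613.0, -447.0, 51.4] rot [27.7, -14.1, -52.7]
off [572.6, -476.4, 138.0] rot [27.7, -14.1, -52.7]
off [560.4, -485.2, 164.0] rot [27.7, -14.1, -52.7]
[[ 0.30901699  0.82363306 -0.47553872]
 [ 0.95105652 -0.2676146   0.1545119 ]
 [ 0.         -0.500011   -0.86601905]] [ 0.61371247 -0.05724815  0.0794    ]
```

play_rows --offset '[[20,-14,0],[55,-40,0],[90,-65,0],[122,-89,0],[153,-112,0],[184,-134,0],[215,-157,0],[245,-179,0]]' --rotation '[[1,-0.5,-2],[3,-1.5,-6],[5,-2.5,-10],[7,-3.5,-13],[9,-4.5,-17],[11,-5.5,-20],[13,-6.5,-24],[14,-7,-26]]' --claw 0.1

```text
time_s: 2.02
eef_pos: [0.4031, -0.442, 0.2312]
ee_rot: [-164.8, 3.6, 44.9]
contact_force: [0.8, -0.2, 0.4]
opening: 0.0765
gripper_force: 0.0
```

```bash
python3 - <<'E'
from h import *
L=world(ST,deck(UL,.052,.05));B=frame(-X,-N);g=L-N*.014
go((g+N*.13,B),(g+N*.03,B),(g,B))
E
```

```text
t 2.0167 p [ 0.4031 -0.442   0.2312] rpy [-164.8    3.6   44.9] q [45.4 32.2 -6.9 97.9  6.  65.7 -9.8] F [ 0.8 -0.2  0.4] op 0.0765
off [449.5, -63.7, 41.6] rot [13.7, -7.2, -26.4]
off [432.1, -83.6, 138.1] rot [13.7, -7.2, -26.4]
off [426.9, -89.6, 167.0] rot [13.7, -7.2, -26.4]
```

play_rows --offset '[[38,-5,3],[76,-11,6],[114,-16,9],[152,-21,12],[190,-27,15],[228,-32,18],[266,-38,21],[300,-42,24]]' --rotation '[[1.5,-1,-3],[3,-1.5,-6],[4.5,-2.5,-9],[6,-3,-12],[8,-4,-15],[10,-5,-18],[11,-6,-21],[12,-6.5,-24]]'

```text
time_s: 2.68
eef_pos: [0.5827, -0.1979, 0.2]
ee_rot: [-151.7, 0.6, 69.5]
contact_force: [0.2, -0.1, -0.6]
opening: 0.0767
gripper_force: 0.0
```

```bash
python3 - <<'E'
from h import *
L=world(ST,deck(UL,.052,.05));B=frame(-X,-N);g=L-N*.014
go((g+N*.13,B),(g+N*.03,B),(g,B))
E
```

```text
t 2.6833 p [ 0.5827 -0.1979  0.2   ] rpy [-151.7    0.6   69.5] q [ 23.6  42.1 -15.6  87.5   5.8  79.7 -13.9] F [ 0.2 -0.1 -0.6] op 0.0767
off [145.3, 42.0, -1.6] rot [1.7, -0.6, -2.5]
off [144.1, 39.1, 98.4] rot [1.7, -0.6, -2.5]
off [143.8, 38.2, 128.4] rot [1.7, -0.6, -2.5]
```

play_rows --offset '[[35,10,0],[72,20,0],[108,31,0],[135,39,0],[144,41,0],[144,41,0],[144,41,0]]' --rotation '[[0.5,0,-0.5],[1,0,-1],[1.5,-0.5,-2],[1.5,-0.5,-2.5],[1.5,-0.5,-2.5],[1.5,-0.5,-2.5],[1.5,-0.5,-2.5]]'

```text
time_s: 3.27
eef_pos: [0.6656, -0.0796, 0.1789]
ee_rot: [-150.2, 0.0, 71.7]
contact_force: [-1.2, -0.4, -0.9]
opening: 0.077
gripper_force: 0.0
```

```bash
cat >> h.py <<'E'
def wristcam():
    from workcell import r
    s=r.get_state();W=np.eye(4);W[:3,:3]=R.from_euler('xyz',s['ee_rot'],degrees=True).as_matrix();W[:3,3]=s['eef_pos']
    d=r.camera('wrist');d['T']=W@np.array(d['mount']);return d
E
python3 - <<'E'
from h import *
import cv2
d=wristcam();im=d['color'][:,:,::-1].copy()
L=world(ST,deck(UL,.052,.05));B=frame(-X,-N);g=L-N*.014
for p in (L,world(ST,deck(UL,0,.051)),world(ST,deck(UB,0,HB))):
    q=proj(d,p)[0];print(q);cv2.drawMarker(im,tuple(int(v) for v in q),(0,0,255),0,12,1)
q=[proj(d,L+.014*(np.cos(a)*X+np.sin(a)*Y))[0] for a in np.arange(0,6.3,.3)]
cv2.polylines(im,[np.int32(q)],True,(0,255,0),1)
cv2.imwrite('pics/w1.png',im)
go((g+N*.03,B),(g,B),(g+Y*.06,B))
E
```

```text
[321.31084615 231.39772682]
[321.13823093 164.24266814]
[377.72753718 163.32775359]
t 3.3167 p [ 0.6653 -0.0809  0.1792] rpy [-150.2    0.    71.6] q [ 14.1  47.8 -17.1  78.8   3.3  83.2 -20.3] F [-0.5 -1.7 -0.3] op 0.0772
off [6.4, 0.6, 98.6] rot [0.2, -0.1, -0.3]
off [6.3, 0.5, 128.6] rot [0.2, -0.1, -0.3]
off [-53.7, 0.8, 128.5] rot [0.2, -0.1, -0.3]
```

View pics/w1.png

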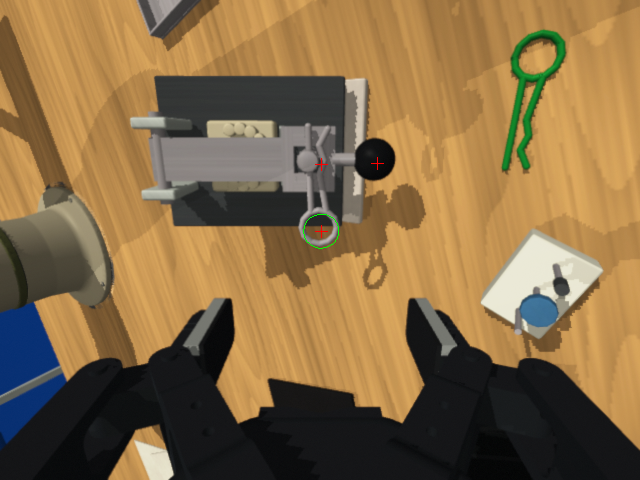

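The wrist view has the steel loop at (319,229), matching the prediction, and the green clip at (538,57) is well away from it. I'm descending now.

play_rows --offset '[[3,0,30],[6,0,65],[6,0,98],[6,0,115],[6,0,128],[6,0,128],[6,0,128]]' --rotation '[[0,0,0],[0,0,0],[0,0,0],[0,0,0],[0,0,0],[0,0,0],[0,0,0]]'

```text
time_s: 3.9
eef_pos: [0.6071, -0.0554, 0.0685]
ee_rot: [-150.2, 0.0, 71.6]
contact_force: [0.2, 0.9, 0.5]
opening: 0.0768
gripper_force: 0.0
```

play_rows --offset '[[0,0,0],[0,0,0],[0,0,0],[0,0,0],[0,0,0],[0,0,0]]' --rotation '[[0,0,0],[0,0,0],[0,0,0],[0,0,0],[0,0,0],[0,0,0]]' --claw 1 --grip_force 60

```text
time_s: 4.4
eef_pos: [0.608, -0.0534, 0.0684]
ee_rot: [-150.3, -0.1, 71.7]
contact_force: [0.7, -1.4, 2.5]
opening: 0.0289
gripper_force: 58.9
```

play_rows --offset '[[-5,0,0],[-12,0,0],[-20,0,0],[-30,0,0],[-42,0,0],[-54,0,0],[-66,0,0],[-70,0,0]]' --rotation '[[0,0,0],[0,0,0],[0,0,0],[0,0,0],[0,0,0],[0,0,0],[0,0,0],[0,0,0]]'

```text
time_s: 5.07
eef_pos: [0.5843, -0.1232, 0.0678]
ee_rot: [-150.2, 0.1, 71.6]
contact_force: [0.1, -0.9, -1.3]
opening: 0.0288
gripper_force: 59.1
```

```bash
python3 - <<'E'
from h import *
import cv2
d=wristcam();cv2.imwrite('pics/w2.png',d['color'][:,:,::-1])
a=np.array([TRAY[0],.245,0]);up=np.array([0,0,1.])
B=frame(-X*[1,1,0],-up)
go((a+[0,0,.2],B),(a+[0,0,.05],B))
E
```

```text
t 5.1167 p [ 0.5845 -0.1229  0.0678] rpy [-1.502e+02  1.000e-01  7.160e+01] q [ 18.5  50.2 -16.4  93.    6.2  67.5 -17.8] F [-0.3 -0.  -0.9] op 0.0287
off [314.0, -257.6, -5.2] rot [-29.8, -0.1, -0.5]
off [314.1, -183.1, 125.0] rot [-29.8, -0.1, -0.5]
```

View pics/w2.png

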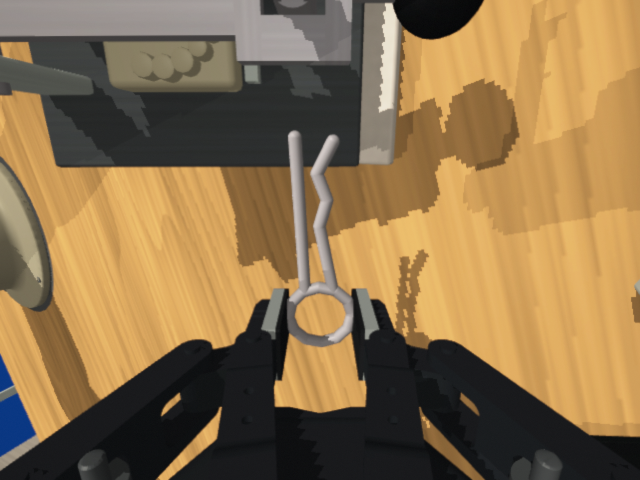

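The clip is free and held in the fingers, with the loop at (320,315) and the legs clear of the pin. I'm moving it to the tray.

play_rows --offset '[[0,-15,-26],[0,-34,-59],[0,-53,-92],[0,-72,-125],[20,-90,-140],[50,-108,-132],[85,-130,-118],[120,-152,-104]]' --rotation '[[0,0,0],[0,0,0],[0,0,0],[0,0,0],[-3,0,0],[-7,0,0],[-11,0,0],[-15,0,0]]'

```text
time_s: 5.78
eef_pos: [0.548, 0.017, 0.2347]
ee_rot: [-165.5, -0.2, 71.6]
contact_force: [0.7, 1.0, -0.5]
opening: 0.029
gripper_force: 59.4
```

```bash
python3 - <<'E'
from h import *
a=np.array([TRAY[0],.245,0]);up=np.array([0,0,1.])
B=frame(-X*[1,1,0],-up)
go((a+[0,0,.2],B),(a+[0,0,.05],B))
E
```

```text
t 5.7833 p [0.548  0.017  0.2347] rpy [-165.5   -0.2   71.6] q [  9.4  29.1 -20.2 104.8   3.2  60.5 -29.8] F [ 0.7  1.  -0.5] op 0.029
off [193.1, -128.5, 69.6] rot [-14.5, -0.2, -0.3]
off [192.6, -91.0, 214.8] rot [-14.5, -0.2, -0.3]
```

play_rows --offset '[[32,-21,12],[64,-43,23],[97,-64,35],[130,-86,46],[162,-108,58],[190,-120,85],[192,-112,125],[192,-103,162]]' --rotation '[[-3,0,0],[-6,0,0],[-9,0,0],[-12,0,0],[-14.5,0,0],[-14.5,0,0],[-14.5,0,0],[-14.5,0,0]]'

```text
time_s: 6.45
eef_pos: [0.4737, 0.2464, 0.1038]
ee_rot: [-179.8, -0.3, 72.0]
contact_force: [0.4, -0.9, -0.9]
opening: 0.0286
gripper_force: 59.4
```

```bash
python3 - <<'E'
from h import *
a=np.array([TRAY[0],.245,0]);up=np.array([0,0,1.])
B=frame(-X*[1,1,0],-up)
go((a+[0,0,.04],B),(a+[0,0,.008],B))
E
```

```text
t 6.45 p [0.4737 0.2464 0.1038] rpy [-179.8   -0.3   72. ] q [-23.3  32.6 -14.4 122.3  16.6  26.7 -68.3] F [ 0.4 -0.9 -0.9] op 0.0286
off [-1.5, 1.1, 63.8] rot [-0.2, -0.3, 0.0]
off [-1.7, 1.2, 95.8] rot [-0.2, -0.3, 0.0]
```

play_rows --offset '[[0,0,35],[0,0,65],[0,0,82],[0,0,91],[0,0,95],[0,0,95],[0,0,95]]' --rotation '[[0,0,0],[0,0,0],[0,0,0],[0,0,0],[0,0,0],[0,0,0],[0,0,0]]'

```text
time_s: 7.03
eef_pos: [0.4746, 0.2427, 0.0096]
ee_rot: [-179.8, -0.1, 71.7]
contact_force: [-1.0, 0.8, 0.4]
opening: 0.0285
gripper_force: 59.4
```

play_rows --offset '[[0,0,0],[0,0,0],[0,0,0],[0,0,0],[0,0,-5],[0,0,-25],[0,0,-55],[0,0,-90]]' --rotation '[[0,0,0],[0,0,0],[0,0,0],[0,0,0],[0,0,0],[0,0,0],[0,0,0],[0,0,0]]' --claw 0.45

```text
time_s: 7.7
eef_pos: [0.4736, 0.2418, 0.0989]
ee_rot: [-179.6, 0.1, 71.7]
contact_force: [1.0, 0.2, 0.6]
opening: 0.0468
gripper_force: 0.0
```

```bash
python3 - <<'E'
from h import *
import cv2
d=wristcam();cv2.imwrite('pics/w3.png',d['color'][:,:,::-1])
go()
E
```

```text
t 7.75 p [0.4761 0.243  0.1054] rpy [-180.    -0.3   71.7] q [-22.7  32.5 -14.6 122.2  17.   27.  -68.7] F [1.4 0.4 5.5] op 0.0466
```

View pics/w3.png

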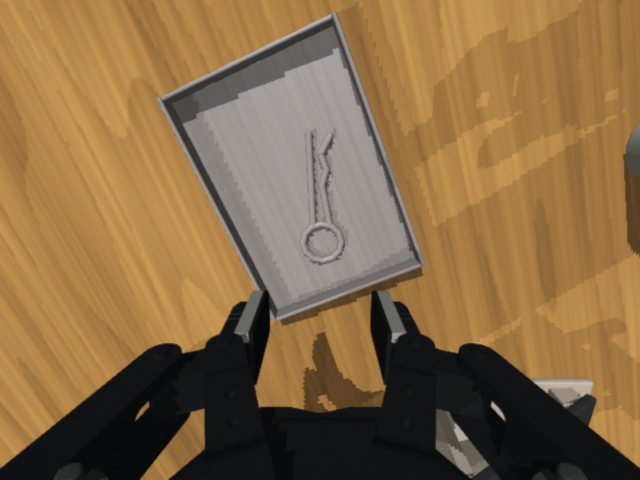

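The clip lies in the tray, with the loop at (323,243), and has been let go. Next is the ball knob.

```bash
cat >> h.py <<'E'
HU=UB+.162
def ballpose(th,tilt,back=0):
    c=world(ST,deck(HU-.162*np.cos(th),0,HB+.162*np.sin(th)))
    z=R.from_rotvec(SR[:,1]*np.radians(30-tilt)).apply(-N)  # tilt 30 = -N, 0 = vertical
    return c+z*(.019-back),frame(-Y,z)
E
python3 - <<'E'
from h import *
p,B=ballpose(0,30,.12);print(p,B[:,2],ballpose(0,0)[1][:,2])
m=np.array([.58,.12,.3])
go((m,B),(p,B))
E
```

```text
[ 0.71064456 -0.03406726  0.1404664 ] [-0.47553872  0.1545119  -0.86601905] [-1.20804831e-05  3.92518691e-06 -1.00000000e+00]
t 7.75 p [0.4761 0.243  0.1054] rpy [-180.    -0.3   71.7] q [-22.7  32.5 -14.6 122.2  17.   27.  -68.7] F [1.4 0.4 5.5] op 0.0466
off [-83.3, 137.1, -195.1] rot [23.8, 23.2, -88.0]
off [-189.3, 309.6, -36.2] rot [23.8, 23.2, -88.0]
```

play_rows --offset '[[0,0,-35],[0,0,-75],[-5,8,-115],[-20,33,-150],[-37,60,-175],[-53,87,-190],[-70,115,-195],[-87,142,-195]]' --rotation '[[0,0,0],[1.8,1.7,-6.6],[3.5,3.4,-13],[5.3,5.1,-19.5],[7,6.9,-26],[8.8,8.6,-32.6],[10.6,10.3,-39],[12.3,12,-45.6]]' --claw 0.3

```text
time_s: 8.42
eef_pos: [0.5851, 0.1117, 0.2961]
ee_rot: [-173.5, -15.3, 116.0]
contact_force: [1.2, 0.2, -0.2]
opening: 0.06
gripper_force: 0.0
```

```bash
python3 - <<'E'
from h import *
go(ballpose(0,30,.12),ballpose(0,30))
E
```

```text
t 8.4167 p [0.5851 0.1117 0.2961] rpy [-173.5  -15.3  116. ] q [ 16.5  31.7 -40.4  96.1   5.9  67.    3.3] F [ 1.2  0.2 -0.2] op 0.06
off [-220.5, 59.8, 95.1] rot [11.6, 11.5, -43.1]
off [-207.6, 29.5, 210.4] rot [11.6, 11.5, -43.1]
```

play_rows --offset '[[-30,8,5],[-62,17,12],[-95,26,22],[-126,34,35],[-158,43,52],[-190,52,72],[-212,58,88],[-220,60,95]]' --rotation '[[1.6,1.6,-6],[3.2,3.1,-12],[4.8,4.7,-18],[6.4,6.3,-24],[8,7.9,-30],[9.6,9.4,-36],[11.2,11,-42],[11.6,11.5,-43.1]]'

```text
time_s: 9.08
eef_pos: [0.7071, -0.0348, 0.1317]
ee_rot: [-179.7, -30.6, 161.7]
contact_force: [-1.4, 0.1, -1.3]
opening: 0.0602
gripper_force: 0.0
```

```bash
python3 - <<'E'
from h import *
import cv2
go(ballpose(0,30,.12),ballpose(0,30))
d=wristcam();im=d['color'][:,:,::-1].copy()
q=proj(d,world(ST,deck(UB,0,HB)))[0];print(q);cv2.drawMarker(im,tuple(int(v) for v in q),(0,0,255),0,12,1)
cv2.imwrite('pics/w4.png',im)
E
```

```text
t 9.0833 p [ 0.7071 -0.0348  0.1317] rpy [-179.7  -30.6  161.7] q [ 22.1  58.9 -44.5  72.3  21.2  88.2  51.2] F [-1.4  0.1 -1.3] op 0.0602
off [1.7, 1.8, -9.1] rot [-0.2, -0.6, -0.2]
off [0.6, 2.2, 110.9] rot [-0.2, -0.6, -0.2]
[321.1907796  244.73482116]
```

View pics/w4.png

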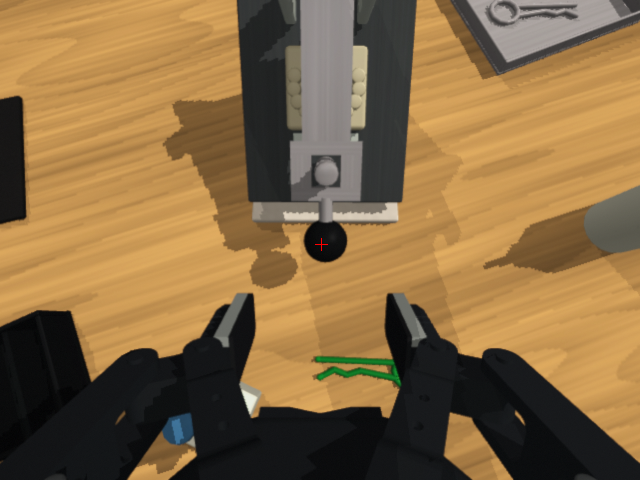

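The ball is at (326,241), about 3 mm from the prediction, so I'm correcting for that and descending.

play_rows --offset '[[1,2,25],[2,4,60],[2,5,90],[2,5,105],[2,5,111],[2,5,111],[2,5,111]]' --rotation '[[0,0,0],[0,0,0],[0,0,0],[0,0,0],[0,0,0],[0,0,0],[0,0,0]]'

```text
time_s: 9.72
eef_pos: [0.6548, -0.0086, 0.0443]
ee_rot: [-179.8, -30.1, 161.6]
contact_force: [0.1, -0.6, -0.1]
opening: 0.0598
gripper_force: 0.0
```

play_rows --offset '[[0,0,0],[0,0,0],[0,0,0],[0,0,0],[0,0,0]]' --rotation '[[0,0,0],[0,0,0],[0,0,0],[0,0,0],[0,0,0]]' --claw 1 --grip_force 25

```text
time_s: 10.13
eef_pos: [0.6542, -0.0136, 0.0442]
ee_rot: [-179.3, -30.1, 161.4]
contact_force: [-1.8, -12.8, 11.3]
opening: 0.0308
gripper_force: 24.2
```

```bash
python3 - <<'E'
from h import *
go(*[ballpose(t,30-8*t,0) for t in np.arange(0,1.91,.1)])
E
```

```text
t 10.1333 p [ 0.6542 -0.0136  0.0442] rpy [-179.3  -30.1  161.4] q [ 22.6  61.  -43.7  83.6  23.7  76.   47.4] F [ -1.8 -12.8  11.3] op 0.0308
off [-3.9, -2.0, 6.7] rot [-0.4, -0.1, -0.6]
off [-3.3, -2.1, -9.5] rot [-0.4, -0.9, -0.6]
off [-1.1, -2.2, -25.5] rot [-0.4, -1.7, -0.6]
off [2.7, -2.3, -41.2] rot [-0.4, -2.5, -0.6]
off [8.0, -2.5, -56.4] rot [-0.4, -3.3, -0.5]
off [14.8, -2.6, -71.0] rot [-0.4, -4.1, -0.5]
off [23.0, -2.8, -84.8] rot [-0.4, -4.9, -0.5]
off [32.6, -3.0, -97.7] rot [-0.4, -5.7, -0.5]
off [43.4, -3.1, -109.6] rot [-0.4, -6.5, -0.5]
off [55.3, -3.3, -120.3] rot [-0.4, -7.3, -0.5]
off [68.2, -3.5, -129.7] rot [-0.4, -8.1, -0.5]
off [82.0, -3.7, -137.7] rot [-0.4, -8.9, -0.5]
off [96.6, -3.9, -144.4] rot [-0.4, -9.7, -0.5]
off [111.7, -4.1, -149.5] rot [-0.4, -10.5, -0.5]
off [127.2, -4.2, -153.1] rot [-0.4, -11.3, -0.5]
off [143.0, -4.4, -155.0] rot [-0.4, -12.1, -0.5]
off [159.0, -4.6, -155.4] rot [-0.4, -12.9, -0.5]
off [174.9, -4.7, -154.1] rot [-0.4, -13.7, -0.5]
off [190.5, -4.8, -151.3] rot [-0.4, -14.5, -0.5]
off [205.8, -5.0, -146.8] rot [-0.4, -15.3, -0.5]
```

play_rows --offset '[[0,-5,-4],[0.5,-5,-16],[3,-5,-32],[6.5,-5,-48],[12,-5,-63],[19,-5,-78],[27,-6,-91.5],[36.5,-6,-104.5]]' --rotation '[[0,0,0],[0,-0.8,0],[0,-1.6,0],[0,-2.4,0],[0,-3.2,0],[0,-4,0],[0,-4.8,0],[0,-5.6,0]]'

```text
time_s: 10.8
eef_pos: [0.6722, -0.02, 0.1531]
ee_rot: [-179.9, -24.5, 161.7]
contact_force: [-1.6, 4.3, -4.1]
opening: 0.0301
gripper_force: 25.1
```

```bash
python3 - <<'E'
from h import *
go(*[ballpose(t,30-8*t,0) for t in (.6,.7,.8,.9,1,1.2,1.4,1.6,1.9)])
E
```

```text
t 10.8 p [ 0.6722 -0.02    0.1531] rpy [-179.9  -24.5  161.7] q [ 23.8  52.9 -45.9  82.4  22.2  79.5  47.9] F [-1.6  4.3 -4.1] op 0.0301
off [-13.1, -1.5, 20.3] rot [-0.0, 0.7, -0.2]
off [-4.9, -1.5, 6.5] rot [-0.0, -0.1, -0.2]
off [4.7, -1.6, -6.3] rot [-0.0, -0.9, -0.2]
off [15.5, -1.6, -18.1] rot [-0.0, -1.7, -0.2]
off [27.5, -1.7, -28.8] rot [-0.0, -2.5, -0.2]
off [54.2, -1.8, -46.2] rot [-0.0, -4.1, -0.2]
off [83.9, -1.9, -57.8] rot [-0.0, -5.7, -0.2]
off [115.3, -2.1, -63.2] rot [-0.0, -7.3, -0.2]
off [162.7, -2.3, -59.3] rot [-0.1, -9.7, -0.2]
```

play_rows --offset '[[10,0,-13],[20.5,0,-24.5],[32.5,0,-35],[45.5,0,-44.5],[59,0,-52.7],[73.5,0,-59],[89,0,-64.3],[104,-0.5,-67.7]]' --rotation '[[0,-0.8,0],[0,-1.6,0],[0,-2.4,0],[0,-3.2,0],[0,-4,0],[0,-4.8,0],[0,-5.6,0],[0,-6.4,0]]'

```text
time_s: 11.47
eef_pos: [0.6092, 0.0009, 0.258]
ee_rot: [-179.9, -18.0, 161.8]
contact_force: [1.8, 5.7, -5.6]
opening: 0.0299
gripper_force: 25.2
```

```bash
python3 - <<'E'
from h import *
go(*[ballpose(t,30-8*t,0) for t in (1.5,1.6,1.7,1.8,1.9,1.95)])
E
```

```text
t 11.4667 p [0.6092 0.0009 0.258 ] rpy [-179.9  -18.   161.8] q [ 26.8  40.4 -49.9  91.7  19.5  76.2  45. ] F [ 1.8  5.7 -5.6] op 0.0299
off [-3.7, -1.9, 7.0] rot [-0.0, 0.0, -0.2]
off [11.8, -2.0, 3.3] rot [-0.0, -0.8, -0.2]
off [27.6, -2.0, 1.2] rot [-0.0, -1.6, -0.2]
off [43.5, -2.1, 0.7] rot [-0.0, -2.4, -0.2]
off [59.4, -2.2, 1.9] rot [-0.0, -3.2, -0.2]
off [67.2, -2.2, 3.0] rot [-0.0, -3.6, -0.2]
```

play_rows --offset '[[15.5,0,-3.7],[31,0,-5.8],[47,0,-6.3],[58,0,-5.5],[65,0,-5],[65,0,-5],[65,0,-5]]' --rotation '[[0,-0.8,0],[0,-1.6,0],[0,-2.4,0],[0,-3,0],[0,-3.2,0],[0,-3.2,0],[0,-3.2,0]]'

```text
time_s: 12.05
eef_pos: [0.5528, 0.0198, 0.2836]
ee_rot: [-179.9, -14.8, 161.7]
contact_force: [3.2, 3.8, 11.2]
opening: 0.0234
gripper_force: 20.4
```

```bash
python3 - <<'E'
from h import *
go(*[ballpose(t,30-8*t,0) for t in (1.7,1.8,1.9,1.95)])
E
```

```text
t 12.05 p [0.5528 0.0198 0.2836] rpy [-179.9  -14.8  161.7] q [ 28.8  33.8 -52.4  99.7  17.9  71.4  42.9] F [ 3.2  3.8 11.2] op 0.0234
off [-36.4, -2.3, 9.3] rot [-0.0, 1.6, -0.2]
off [-20.6, -2.4, 7.9] rot [-0.0, 0.8, -0.2]
off [-4.6, -2.4, 8.1] rot [-0.0, 0.0, -0.2]
off [3.3, -2.5, 8.9] rot [-0.0, -0.4, -0.2]
```

```bash
python3 - <<'E'
from h import *
from workcell import r
import cv2
d=r.camera('side');im=d['color'][:,:,::-1].copy()
for t in (1.6,1.75,1.9):
    q=proj(d,world(ST,deck(HU-.162*np.cos(t),0,HB+.162*np.sin(t))))[0];print(q)
    cv2.drawMarker(im,tuple(int(v) for v in q),(0,0,255),0,6,1)
cv2.imwrite('pics/s2.png',cv2.resize(im[80:320,200:480],None,fx=2.5,fy=2.5))
E
```

```text
[323.42278779 160.94054   ]
[310.08391379 155.29047649]
[295.9422626  151.32009453]
```

View pics/s2.png

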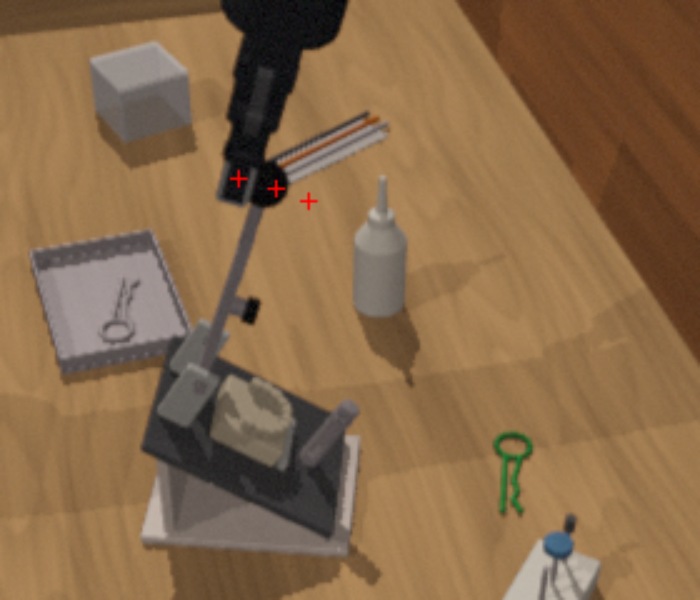

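The side view shows the ball at crop (267,184), so the bar is at about 1.79 rad. The fingers slid uphill on the ball, so I'll regrip it centred and pull a little further for margin.

play_rows --offset '[[0,0,0],[0,0,0],[0,0,0],[-8,0,3],[-16,0,6],[-22,0,9],[-22,0,9],[-22,0,9]]' --rotation '[[0,0,0],[0,0,0],[0,0,0],[0,0,0],[0,0,0],[0,0,0],[0,0,0],[0,0,0]]' --claw 0.35

```text
time_s: 12.77
eef_pos: [0.57, 0.0125, 0.2657]
ee_rot: [-179.8, -15.1, 161.7]
contact_force: [0.7, -0.3, -0.2]
opening: 0.0555
gripper_force: 0.0
```

play_rows --offset '[[0,0,0],[0,0,0],[0,0,0],[0,0,0],[0,0,0]]' --rotation '[[0,0,0],[0,0,0],[0,0,0],[0,0,0],[0,0,0]]' --claw 1 --grip_force 40

```text
time_s: 13.18
eef_pos: [0.5703, 0.014, 0.267]
ee_rot: [-179.9, -15.0, 161.8]
contact_force: [2.2, 5.3, -0.9]
opening: 0.0298
gripper_force: 39.5
```

play_rows --offset '[[4,0,0],[9,0,0],[14,0,0.5],[19,0,1],[22,0,1.5],[22,0,1.5],[22,0,1.5]]' --rotation '[[0,0,0],[0,0,0],[0,0,0],[0,0,0],[0,0,0],[0,0,0],[0,0,0]]'

```text
time_s: 13.77
eef_pos: [0.5502, 0.0207, 0.272]
ee_rot: [-179.9, -14.9, 161.8]
contact_force: [2.6, 3.8, 5.6]
opening: 0.03
gripper_force: 40.0
```

```bash
python3 - <<'E'
from h import *
go(*[ballpose(t,30-8*1.9,0) for t in (1.7,1.8,1.9,1.95)])
E
```

```text
t 13.7667 p [0.5502 0.0207 0.272 ] rpy [-179.9  -14.9  161.8] q [ 28.6  34.3 -52.2 100.8  18.3  70.1  42.5] F [2.6 3.8 5.6] op 0.03
off [-36.7, -2.4, -2.7] rot [-0.0, -0.1, -0.2]
off [-20.5, -2.4, -4.0] rot [-0.0, -0.1, -0.2]
off [-4.3, -2.5, -3.8] rot [-0.0, -0.1, -0.2]
off [3.7, -2.5, -3.1] rot [-0.0, -0.1, -0.2]
```

play_rows --offset '[[0,0,0],[0,0,0],[0,0,0],[0,0,-15],[0,0,-40],[-10,0,-60],[-30,0,-70],[-55,0,-75]]' --rotation '[[0,0,0],[0,0,0],[0,0,0],[0,0,0],[0,0,0],[0,2,0],[0,6,0],[0,10,0]]' --claw 0.3

```text
time_s: 14.43
eef_pos: [0.6187, -0.0032, 0.3322]
ee_rot: [-179.8, -25.0, 161.7]
contact_force: [1.3, 0.5, 0.9]
opening: 0.0593
gripper_force: 0.0
```

play_rows --offset '[[-30,0,5],[-65,0,12],[-90,0,22],[-100,0,30],[-100,0,30],[-100,0,30]]' --rotation '[[0,2,0],[0,4,0],[0,5,0],[0,5,0],[0,5,0],[0,5,0]]' --claw 0

```text
time_s: 14.93
eef_pos: [0.6915, -0.0273, 0.259]
ee_rot: [-179.7, -30.1, 161.7]
contact_force: [-0.1, 0.9, 0.2]
opening: 0.0855
gripper_force: 0.0
```

```bash
python3 - <<'E'
from h import *
from workcell import r
import cv2
d=wristcam();im=d['color'][:,:,::-1].copy()
for c in ('wrist','top','side'):
    if c!='wrist': r.camera(c)
    for l in ('cast','ball'):
        for o in r.spot_in(c,l)[:2]:
            p=np.array(o['location'])-[ST[0],ST[1],0];p=SR.T@p-[0,0,.065]
            print(c,l,round(o['confidence'],2),'u,v,h',np.round([p@[.866,0,.5],p[1],p@[-.5,0,.866]],4))
for u in (-.028,0,.028):
    for v in (-.029,.029):
        q=proj(d,world(ST,deck(u,v,.019)))[0];print(q.round(0));cv2.drawMarker(im,tuple(int(x) for x in q),(0,0,255),0,8,1)
cv2.imwrite('pics/w5.png',im)
go((world(ST,deck(0,0,.12)),frame(-Y,-N)),(world(ST,deck(0,0,.001)),frame(-Y,-N)))
E
```

```text
wrist cast 0.73 u,v,h [ 0.0113 -0.0025  0.0207]
wrist ball 0.92 u,v,h [ 0.1001 -0.0062  0.1513]
wrist ball 0.16 u,v,h [ 0.1019 -0.2211 -0.1218]
top cast 0.5 u,v,h [0.0278 0.0043 0.0067]
top cast 0.47 u,v,h [0.0095 0.0128 0.0281]
top ball 0.9 u,v,h [ 0.1129 -0.0018  0.15  ]
side ball 0.74 u,v,h [0.1051 0.0051 0.157 ]
[345. 213.]
[292. 213.]
[346. 188.]
[291. 188.]
[346. 161.]
[291. 161.]
t 15.3833 p [ 0.6922 -0.0277  0.2603] rpy [-179.7  -30.   161.6] q [ 22.9  51.5 -47.4  70.3  17.6  96.3  50.1] F [-0.4 -0.4 -0.1] op 0.0852
off [24.2, -0.3, 119.4] rot [-0.1, 0.0, -0.3]
off [24.2, -0.1, 238.4] rot [-0.1, 0.0, -0.3]
```

View pics/w5.png

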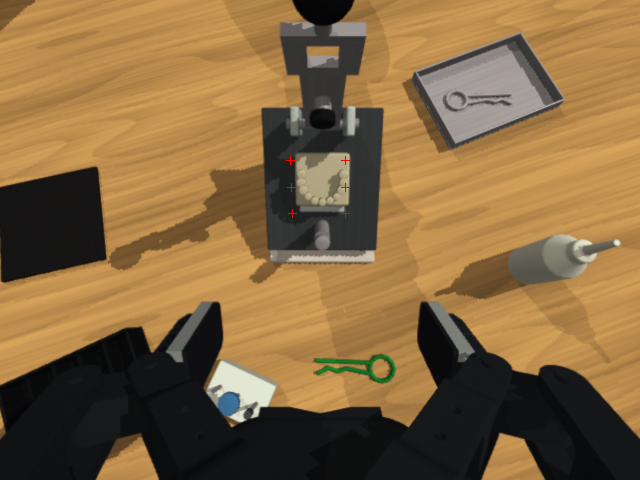

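The bar stands open at about 1.84 rad. The cast block spans (296–350, 153–207), flat against its ledge, and the pin at (323,235) is clear of it. I'm descending over the cast.

play_rows --offset '[[5,0,36],[11,0,74],[18,0,112],[24,0,148],[26,0,175],[26,0,195],[26,0,208],[26,0,216]]' --rotation '[[0,0,0],[0,0.5,0],[0,1,0],[0,1,-0.3],[0,1,-0.3],[0,1,-0.3],[0,1,-0.3],[0,1,-0.3]]'

```text
time_s: 16.05
eef_pos: [0.5668, 0.0125, 0.0844]
ee_rot: [-179.9, -31.1, 162.0]
contact_force: [-0.3, 0.1, 0.6]
opening: 0.0855
gripper_force: 0.0
```

play_rows --offset '[[0,0,6],[0,0,12],[0,0,17],[0,0,21],[0,0,21],[0,0,21]]' --rotation '[[0,0,0],[0,0,0],[0,0,0],[0,0,0],[0,0,0],[0,0,0]]'

```text
time_s: 16.55
eef_pos: [0.5579, 0.0159, 0.0676]
ee_rot: [-179.9, -31.0, 162.0]
contact_force: [-0.4, -0.1, -0.4]
opening: 0.0854
gripper_force: 0.0
```

```bash
python3 - <<'E'
from h import *
import cv2
d=wristcam();cv2.imwrite('pics/w6.png',d['color'][:,:,::-1])
go((world(ST,deck(0.002,0,.001)),frame(-Y,-N)))
E
```

```text
t 16.6 p [0.5581 0.0159 0.0678] rpy [-179.9  -31.   162. ] q [ 24.7  55.8 -46.2  97.7  21.9  68.5  43.2] F [ 0.3  0.2 -0. ] op 0.0856
off [0.2, -0.3, 1.2] rot [-0.1, -1.0, -0.0]
```

View pics/w6.png

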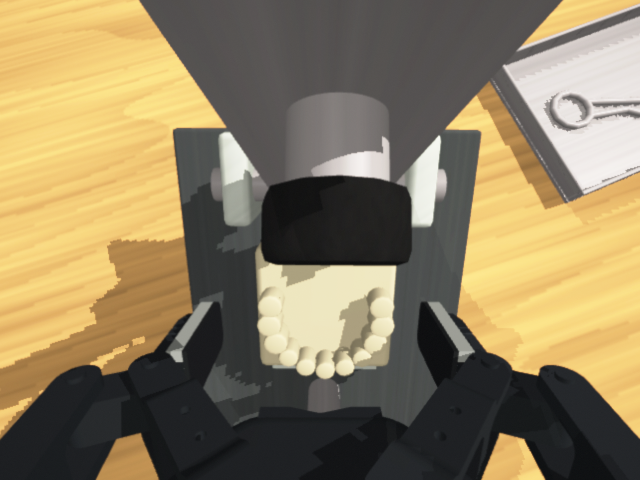

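The cast sits between the open fingers, with its block at (258–395, 250–365) and no contact force. I'm closing on it.

play_rows --offset '[[0,0,0],[0,0,0],[0,0,0],[0,0,0],[0,0,0],[0,0,0]]' --rotation '[[0,0,0],[0,0,0],[0,0,0],[0,0,0],[0,0,0],[0,0,0]]' --claw 1 --grip_force 40

```text
time_s: 17.1
eef_pos: [0.5584, 0.0159, 0.0679]
ee_rot: [-180.0, -31.0, 162.0]
contact_force: [3.1, -1.3, 6.0]
opening: 0.0573
gripper_force: 43.8
```

play_rows --offset '[[0,0,-8],[0,0,-20],[0,0,-36],[-2,0,-55],[-8,0,-80],[-16,0,-105],[-25,0,-130],[-35,0,-155]]' --rotation '[[0,0,0],[0,0,0],[0,0,0],[0,0,0],[0,0,0],[0,0,0],[0,0,0],[0,0,0]]'

```text
time_s: 17.77
eef_pos: [0.6632, -0.0185, 0.1841]
ee_rot: [-179.9, -31.0, 162.0]
contact_force: [0.9, -0.3, -2.0]
opening: 0.0571
gripper_force: 43.0
```

```bash
python3 - <<'E'
from h import *
t=R.from_euler('xyz',[-180,-1,162],degrees=True).as_matrix()
# grasp on cast: tool tilt 31 with cast at 30 -> tilt 1 when level
M=np.array([.474,-.3268,.18])
for yaw in (162,108,90):
    t=R.from_euler('xyz',[-180,-1,yaw],degrees=True).as_matrix();go((M,t))
E
```

```text
t 17.7667 p [ 0.6632 -0.0185  0.1841] rpy [-179.9  -31.   162. ] q [ 23.8  53.9 -47.   78.2  18.8  88.1  49.1] F [ 0.9 -0.3 -2. ] op 0.0571
off [70.4, -351.6, 47.5] rot [-0.1, -30.0, 0.0]
t 17.7667 p [ 0.6632 -0.0185  0.1841] rpy [-179.9  -31.   162. ] q [ 23.8  53.9 -47.   78.2  18.8  88.1  49.1] F [ 0.9 -0.3 -2. ] op 0.0571
off [70.4, -351.6, 47.5] rot [-15.1, -27.7, 52.5]
t 17.7667 p [ 0.6632 -0.0185  0.1841] rpy [-179.9  -31.   162. ] q [ 23.8  53.9 -47.   78.2  18.8  88.1  49.1] F [ 0.9 -0.3 -2. ] op 0.0571
off [70.4, -351.6, 47.5] rot [-20.1, -25.9, 69.9]
```

play_rows --offset '[[4,-15,0],[10,-45,3],[17,-80,8],[24,-118,14],[31,-156,20],[38,-192,26],[46,-228,31],[53,-262,36]]' --rotation '[[0,-1,0],[0,-4,0],[0,-7,0],[0,-10,0],[0,-13.5,0],[0,-17,0],[0,-20,0],[0,-23,0]]'

```text
time_s: 18.43
eef_pos: [0.5193, -0.2493, 0.1798]
ee_rot: [-179.9, -7.9, 162.0]
contact_force: [0.7, -0.9, -2.1]
opening: 0.0569
gripper_force: 43.0
```

```bash
python3 - <<'E'
from h import *
t=R.from_euler('xyz',[-180,-1,162],degrees=True).as_matrix()
M=np.array([.477,-.3278,0])
go((M+[0,0,.12],t))
E
```

```text
t 18.4333 p [ 0.5193 -0.2493  0.1798] rpy [-179.9   -7.9  162. ] q [ 50.9  38.5 -48.7 106.7  31.6  58.5  59.4] F [ 0.7 -0.9 -2.1] op 0.0569
off [7.6, -87.6, 61.7] rot [-0.1, -6.9, 0.0]
```

play_rows --offset '[[2,-24,8],[4,-50,20],[6,-72,35],[7,-84,50],[7.5,-87.5,60],[7.5,-87.5,62],[7.5,-87.5,62],[7.5,-87.5,62]]' --rotation '[[0,-2,0],[0,-4,0],[0,-6,0],[0,-6.9,0],[0,-6.9,0],[0,-6.9,0],[0,-6.9,0],[0,-6.9,0]]'

```text
time_s: 19.1
eef_pos: [0.48, -0.3244, 0.1196]
ee_rot: [-180.0, -1.1, 162.1]
contact_force: [-0.9, -0.3, -1.8]
opening: 0.0568
gripper_force: 43.0
```

```bash
python3 - <<'E'
from h import *
from workcell import r
import cv2
t=R.from_euler('xyz',[-180,-1,162],degrees=True).as_matrix()
go((np.array([.477,-.3278,.008]),t))
d=r.camera('side');im=d['color'][:,:,::-1].copy()
cv2.imwrite('pics/s3.png',cv2.resize(im[200:480,150:430],(600,600)))
E
```

```text
t 19.1 p [ 0.48   -0.3244  0.1196] rpy [-180.    -1.1  162.1] q [ 57.9  40.1 -45.2 113.8  40.7  44.5  60.4] F [-0.9 -0.3 -1.8] op 0.0568
off [-0.3, -4.1, 111.6] rot [-0.0, -0.1, 0.1]
```

View pics/s3.png

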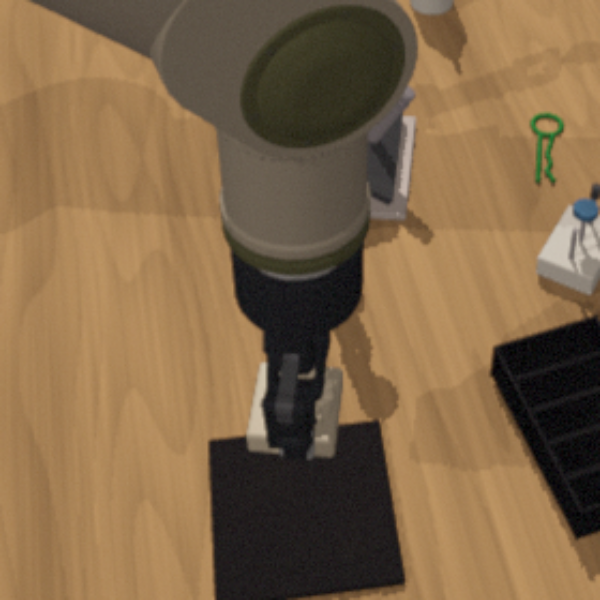

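The cast is held level over the mat, with its block at (295,410) in the crop. I'm lowering it slowly.

play_rows --offset '[[0,-2,25],[0,-4,55],[0,-4,78],[0,-4,92],[0,-4,100],[0,-4,104],[0,-4,106],[0,-4,107]]' --rotation '[[0,0,0],[0,0,0],[0,0,0],[0,0,0],[0,0,0],[0,0,0],[0,0,0],[0,0,0]]'

```text
time_s: 19.82
eef_pos: [0.4759, -0.3289, 0.0125]
ee_rot: [-179.9, -1.1, 162.1]
contact_force: [-1.1, -0.8, -1.3]
opening: 0.0567
gripper_force: 43.1
```

play_rows --offset '[[0,0,1],[0,0,2],[0,0,3],[0,0,4],[0,0,4],[0,0,4]]' --rotation '[[0,0,0],[0,0,0],[0,0,0],[0,0,0],[0,0,0],[0,0,0]]'

```text
time_s: 20.32
eef_pos: [0.4752, -0.3293, 0.0092]
ee_rot: [-179.9, -1.1, 162.0]
contact_force: [-3.2, 0.3, 11.5]
opening: 0.057
gripper_force: 44.6
```

play_rows --offset '[[0,0,-1],[0,0,-1],[0,0,-1],[0,0,-1],[0,0,-1],[0,0,-1]]' --rotation '[[0,0,0],[0,0,0],[0,0,0],[0,0,0],[0,0,0],[0,0,0]]' --claw 0

```text
time_s: 20.82
eef_pos: [0.4749, -0.329, 0.0087]
ee_rot: [-179.9, -1.1, 162.0]
contact_force: [0.1, -0.3, 0.0]
opening: 0.0857
gripper_force: 0.0
```

play_rows --offset '[[0,0,-6],[0,0,-20],[0,0,-45],[0,0,-75],[0,0,-110],[0,0,-140],[0,0,-150],[0,0,-150]]' --rotation '[[0,0,0],[0,0,0],[0,0,0],[0,0,0],[0,0,0],[0,0,0],[0,0,0],[0,0,0]]'

```text
time_s: 21.48
eef_pos: [0.4791, -0.3303, 0.1618]
ee_rot: [-179.9, -0.9, 162.0]
contact_force: [0.7, 0.9, -0.2]
opening: 0.0854
gripper_force: 0.0
```

```bash
python3 - <<'E'
from h import *
from workcell import r
go()
for c in ('wrist','side','top'):
    r.camera(c)
    for l in ('cast','mat','ball','clip_loop'):
        print(c,l,[(np.round(o['location'],3).tolist(),round(o['confidence'],2)) for o in r.spot_in(c,l)[:2]])
E
```

```text
t 21.4833 p [ 0.4791 -0.3303  0.1618] rpy [-179.9   -0.9  162. ] q [ 60.3  37.3 -47.8 111.8  37.1  48.5  64. ] F [ 0.7  0.9 -0.2] op 0.0854
wrist cast [([0.462, -0.327, 0.024], 0.58)]
wrist mat [([0.459, -0.314, 0.005], 0.92)]
wrist ball []
wrist clip_loop []
side cast [([0.471, -0.338, 0.025], 0.61), ([0.472, -0.338, 0.006], 0.51)]
side mat [([0.473, -0.336, 0.006], 0.6)]
side ball []
side clip_loop [([0.761, -0.004, 0.007], 0.47)]
top cast [([0.47, -0.32, 0.03], 0.58)]
top mat [([0.455, -0.302, 0.002], 0.67)]
top ball [([0.538, 0.023, 0.255], 0.56)]
top clip_loop [([0.763, -0.002, 0.001], 0.71), ([0.482, 0.272, 0.01], 0.48)]
```

```bash
python3 -c "
from workcell import r
print(r.hand_in())"
```

```text
the job is handed in; nothing more can be done
None
```

I handed the job in at about 21.5 s of the 72 s; the hand-in returned no verdict. The clip lies in the tray, the bar is back at roughly 1.85–1.9 rad, and the cast stands level within about 1 cm of the mat's centre. I didn't touch the dropper, burs or case, but I viewed 11 pictures, one over the limit of 10.

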